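# Fit the window plate and show a knife edge to the camera

## Task

Set the window plate over the two pins of the low camera box so that it rests flush, and let go of it. Then pick the knife up off the sharpening stone and hold it in the air over the window for the camera below: the middle of the blade 120 mm above the plate's top and centred over the window, the knife level from handle to tip and lengthwise along the window, with its cutting edge tipped down about 30 degrees. Finish while still holding it there, and leave the three loose stones lying about where they are.

Things in the scene. Friction and masses are not known exactly. Their poses are not given: they have to be found in the camera images.
- stand: fixed camera box looking straight up: grey housing 200 (x) x 44 (y) mm, top 45 mm above the bench, on a dark foot 240 x 100 x 8 mm; lens and two white light panels in its top; two upright steel pins, 10 mm diameter, 17 mm tall, conical tips, at x = -80 and +80 mm. Origin under its centre on the bench, x along its length (roughly to the robot's left), z up.
- seat (a point): the centre of the camera box's top face, midway between the pins, 45 mm above the bench; axes as the box's. The plate's underside rests here when flush; the plate's top is then 8 mm above this point. The window's centre is straight above it.
- plate: loose flat steel window plate 190 (x) x 64 (y) x 8 (z) mm, 0.2 kg; a 100 x 28 mm window slot lengthwise in the middle, a 13 mm through hole at x = -80 and +80 mm. Origin: centre of its underside, x along its length, z up. Fits either way round. Grip it across its 64 mm width at the middle: it overhangs its rest and the camera box by 10 mm on each long side.
- rest: fixed black rubber block the plate starts on, 150 (x) x 44 (y) x 20 mm tall; origin under its centre. It stands at the left or the right of the camera box, with the stone holder on the other side.
- holder: fixed stone holder: black base 310 (x) x 80 (y) x 14 mm with a pale green stone 160 x 60 mm (top 44 mm above the bench, x = -15 to 145 mm) and a rubber block at the robot's end (top 36 mm, x = -145 to -120 mm). The blade lies on the stone, the handle's butt on the block; between them the handle is free, 22 mm above the base. Origin under its centre, x away from the robot.
- knife: loose square-ended knife lying flat, 0.2 kg. White handle 115 (x) x 28 (y) x 20 (z) mm; steel blade 150 x 42 x 4 mm at the handle's mid-thickness, starting at x = 55 mm. Origin: centre of the handle's underside; x towards the blade's end, y from spine to cutting edge, z up. Cutting edge: the bright long side, y = +28 mm, 14 mm beyond the handle's side; the spine (y = -14) is flush with the handle.
- knife_grip (a point): a point on the handle's axis for gripping it across its 28 mm width: 25 mm from the handle's centre towards the blade, at mid-thickness (10 mm above the underside), over the holder's free gap; the knife balances about 13 mm from here towards the blade. Axes as the knife's.
- blade_mid (a point): the middle of the blade: 130, 7, 10 mm in the knife's axes (105 mm along x from knife_grip); axes as the knife's.
- green_stone: spare green sharpening stone, 160 x 60 x 25 mm slab, lying loose beyond the camera box; origin under its centre, x along its length
- tan_stone: small tan rubbing stone, 70 x 35 x 25 mm, loose between the robot and the camera box; origin under its centre
- slate_slip: dark flat slip stone, 110 x 40 x 12 mm, loose between the robot and the camera box; origin under its centre
Not all that is in view belongs to the job. What is shaped like the plate but yellow is not meant.

How it is judged:
By the outcome, as a careful person would: the job done as asked, in the order asked, and still so for the second after the job is handed in, while the arm keeps its last pose, push and grip.
It also fails if it takes over 54 s, if anything falls off the work surface, if the arm or the gripper's body presses on something with over 40 N, if the wrist force passes 120 N, or if a joint passes its speed limit or range.

## Robot

A 6-joint arm with a two-finger parallel gripper is mounted at the origin on the work surface. World frame = base frame: x ahead of the robot, y to its left, z up, the work surface at z = 0. Lengths are in m, angles in rad, forces in N, time in s.
With the tool pointing down it reaches from about 0.35 to 0.725 m from the base axis. Payload 6 kg.
Tool frame: the origin (TCP) lies on the centre line of the jaws, within the pads' length; the fingertips stand 25 mm ahead of it and the grasp point (between the pads) lies 6 mm ahead of it; x points along the fingers, y is the direction in which the jaws open and shut, and the axes are right-handed (so a half turn about x gives the same grasp; the last joint's range is limited). The gripper opens to 85 mm and grips with 20 to 120 N. Pads are 22 mm wide; open, the fingers measure 114 mm over their backs; the gripper's body (76 mm by 85 mm) begins 54 mm behind the grasp point. The pads swing forward as they close: fully open they stand 13 mm farther back than shut.
Start: joints at [1.557, 0.04, 0.085, 0, -1.615, -0.334], TCP at [0.204, 0.564, 0.256] pointing down, gripper open.
Joint ranges: [-2.56, 2.56], [-1.29, 2.01], [-1.08, 1.49], [-3.29, 1.98], [-2.81, -0.18], [-2.99, 2.99]. Speed limits (rad/s): [2.57, 2.57, 3.01, 3.14, 3.14, 3.14].

## Interface

Orientations are given as [roll, pitch, yaw] about the fixed x, y, z axes, in that order (R = Rz(yaw) Ry(pitch) Rx(roll)).
In Python, from workcell import r gives the robot as it stands.
- The arm moves only by the shell command python3 -m inch 'ROWS'. ROWS is JSON, a list of rows, each an object with "jaw": the opening in per cent of the stroke, from 0 (shut) to 100 (fully open); "xyz": the shift along the world's x, y, z in cm, a list of three; "twist": the turn about the world's z in degrees. A call has 1 to 20 rows; each row shifts and turns the pose as measured when the row begins; what a row does not reach is not made up. A row lasts 1/12 s, in which the tool goes at most 41.7 mm and 7.16 degrees, less where a joint would pass 70% of its speed; a pose out of reach is approached as far as the arm can. A call is refused whole if a number of a shift passes 4.17 or a number of a turn 7.16, either way. A call with a gripper value outside its range is refused whole. The fingers move at their own pace and stop on an object; the grip force is fixed at half the most. Time passes only in rows, so rows that do not move let the fingers close. It gives the time, the measured TCP pose, the force and the opening at its end, in the units of the state.
- r.get_obs(): the state, without advancing time (a new reading comes with each control period).
- r.capture(name): name is "scene" or "top" or "wrist"; returns the picture (420x560x3 uint8, blue, green, red); there is no depth.
- r.get_calibration(name): a dict with "mtx" (3x3 intrinsics, pixels), "origin" and "attitude" of the camera in the world. Camera axes: x right, y down, z forward; pixel columns grow to the right and rows downward; lengths in m; the calibration is good to about 2 mm. A picture is of the moment at which its call begins: read the wrist's pose just before it. get_calibration takes no time and is no camera call; for the wrist camera it gives the pose at the moment of the call.
- r.hand_in(): hands the job in, once; it reports no verdict.
Trained networks look in the newest picture that a camera, given by its name, has taken for a name from the list of things; names that differ only in an ending like _2 or _b are one class to them, and where a whole thing is asked for, a point or a joint stands for the part that bears it (a point fixed in the world has none). Each returns a list of dicts, best first, with "score" (0 to 1); they miss things now and then, are a little off and sometimes report something else, mostly with a low value. They report only what shows in the picture. A call takes as long as a camera call. They do not tell look-alikes from the thing itself.
- r.search_frame(thing, camera): "point" ([column, row] in pixels, amid what is visible of it).
The state is a dict: "clock": time; "q": joint angles; "joint_vel": joint speeds; "effort": joint torques, N m; "tool_pos": TCP position; "orientation": TCP orientation; "contact_force": force on the tool from outside, world axes, zero at the start; "moment": the same for the moment, N m; "opening": finger opening in m.
Only numpy, scipy, OpenCV 4.12 (cv2) and the standard library are available. Lean on these libraries where they do the work, as an engineer would, in place of code of your own. Each camera call takes 0.05 s, during which the arm holds its last target. There are 200 camera calls.

## Working session

There is one attempt and no reset: what is moved stays moved. The work goes in short steps, Python scripts to look and compute and a shell command to move; the robot and the scene stay as the last step left them, time stands still between calls to the robot, and variables do not carry over. Pictures are saved under pics/ and viewed, about 8 in all and at most 12, crops included, and the job is handed in when it is done.

```bash
ls; mkdir -p pics; python3 -m inch --help 2>&1 | head -20; cat > h.py <<'E'
import numpy as np, cv2
from workcell import r
def snap(cam,name):
    c=r.get_calibration(cam); im=r.capture(cam); cv2.imwrite(f'pics/{name}.png',im)
    np.savez(f'pics/{name}.npz',K=c['mtx'],o=c['origin'],a=np.array(c['attitude'])); return im
E
python3 - <<'E'
from h import *
np.set_printoptions(precision=4,suppress=True)
for c in ['scene','top','wrist']:
    snap(c,c+'0'); k=r.get_calibration(c); print(c,np.array(k['mtx']).tolist(),k['origin'],k['attitude'])
    for t in ['stand','plate','rest','holder','knife','green_stone','tan_stone','slate_slip']:
        print(t,[(np.round(d['point']).tolist(),round(d['score'],2)) for d in r.search_frame(t,c)])
print(r.get_obs())
a,b,w=[cv2.imread(f'pics/{c}0.png') for c in ['scene','top','wrist']]
cv2.imwrite('pics/both.png',cv2.resize(np.hstack([a,b]),(800,300)))
E
```

```text
pics
invalid input: not JSON, or not a number
scene [[432.2922172137539, 0.0, 281.1386923591649], [0.0, 432.2922172137539, 205.11720381971514], [0.0, 0.0, 1.0]] [1.1183 0.5217 0.7422] [-2.2809  0.0143  2.3442]
stand [([283.0, 226.0], 0.55)]
plate [([194.0, 176.0], 0.74), ([281.0, 223.0], 0.69), ([250.0, 140.0], 0.67)]
rest [([199.0, 179.0], 0.53)]
holder [([404.0, 313.0], 0.78)]
knife [([415.0, 284.0], 0.92)]
green_stone [([218.0, 270.0], 0.97)]
tan_stone [([360.0, 220.0], 0.62)]
slate_slip []
top [[464.9890294091076, 0.0, 275.487571769621], [0.0, 464.9890294091076, 212.868408228134], [0.0, 0.0, 1.0]] [ 0.4516 -0.0175  1.3234] [-3.0464 -0.0121 -1.5682]
stand [([279.0, 216.0], 0.86), ([149.0, 230.0], 0.5)]
plate [([404.0, 286.0], 0.94), ([386.0, 206.0], 0.72)]
rest [([379.0, 209.0], 0.79), ([147.0, 228.0], 0.4)]
holder [([162.0, 235.0], 0.81)]
knife [([146.0, 227.0], 0.75)]
green_stone [([274.0, 147.0], 0.97)]
tan_stone [([229.0, 266.0], 0.76)]
slate_slip [([308.0, 271.0], 0.69)]
wrist [[295.78512293449404, 0.0, 273.29600532307757], [0.0, 295.78512293449404, 208.99734461573328], [0.0, 0.0, 1.0]] [0.2651 0.5403 0.3735] [ 2.8806  0.0008 -1.9185]
stand []
plate []
rest []
holder []
knife []
green_stone []
tan_stone []
slate_slip []
{'clock': 1.35, 'q': array([ 1.5567,  0.0402,  0.0848, -0.    , -1.6155, -0.3337]), 'joint_vel': array([-0.0005,  0.0005, -0.0014, -0.0003,  0.0002, -0.0001]), 'effort': array([  0.    , -36.7926,  34.7426,   6.9329,  -0.0011,  -0.    ]), 'tool_pos': array([0.2045, 0.5641, 0.2562]), 'orientation': array([ 1.6737,  1.5707, -1.8157]), 'contact_force': array([-0.2011,  0.0918, -0.1159]), 'moment': array([ 0.0387,  0.0007, -0.0222]), 'opening': 0.08529068633785317}
```

View pics/top0.png

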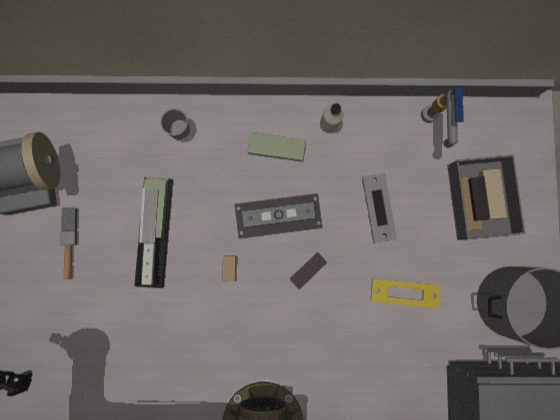

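View pics/scene0.png

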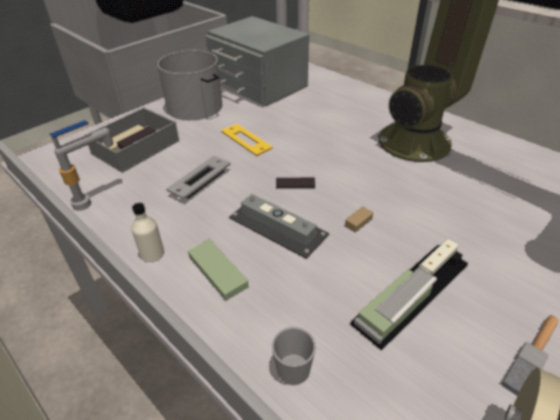

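```bash
cat >> h.py <<'E'
from scipy.spatial.transform import Rotation as R
def ray(n,p):
    d=np.load(f'pics/{n}.npz'); v=R.from_euler('xyz',d['a']).as_matrix()@np.linalg.inv(d['K'])@[p[0],p[1],1]; return d['o'],v
def atz(n,p,z):
    o,v=ray(n,p); return o+v*(z-o[2])/v[2]
def tri(obs):
    A=np.zeros((3,3));b=np.zeros(3)
    for n,p in obs:
        o,v=ray(n,p); v=v/np.linalg.norm(v); P=np.eye(3)-np.outer(v,v); A+=P;b+=P@o
    return np.linalg.solve(A,b)
def proj(n,X):
    d=np.load(f'pics/{n}.npz'); c=d['K']@(R.from_euler('xyz',d['a']).as_matrix().T@(np.asarray(X)-d['o'])); return c[:2]/c[2]
E
python3 - <<'E'
from h import *
np.set_printoptions(precision=4,suppress=True)
for n,t,s in [('stand',(279,216),(281,223)),('plate',(379,208),(199,178)),('yellow',(405,293),(246,139)),('knife',(149,230),(415,284)),('green',(276,147),(218,269)),('tan',(229,268),(359,219)),('slate',(308,271),(296,183))]:
    print(n,atz('top0',t,.04),tri([('top0',t),('scene0',s)]))
for n,p,z in [('pl far',(375,181),.028),('pl near',(384,236),.028),('st L',(251,219),.062),('st R',(307,212),.062),('butt',(147,283),.04),('tip',(150,190),.048)]: print(n,atz('top0',p,z))
E
```

```text
stand [ 0.5654 -0.0425  0.04  ] [ 0.5653 -0.0398  0.0068]
plate [ 0.5888 -0.3209  0.04  ] [ 0.5922 -0.3279  0.0121]
yellow [ 0.3551 -0.3879  0.04  ] [ 0.3519 -0.3994 -0.0004]
knife [0.5254 0.3154 0.04  ] [0.5261 0.3154 0.0365]
green [ 0.7601 -0.0338  0.04  ] [ 0.7674 -0.0337  0.007 ]
tan [0.4219 0.0941 0.04  ] [0.421  0.0971 0.01  ]
slate [ 0.4143 -0.1224  0.04  ] [ 0.4127 -0.125   0.0009]
pl far [ 0.6667 -0.3138  0.028 ]
pl near [ 0.5114 -0.3362  0.028 ]
st L [0.555 0.034 0.062]
st R [ 0.5747 -0.1185  0.062 ]
butt [0.3808 0.3168 0.04  ]
tip [0.6354 0.3137 0.048 ]
```

```bash
python3 -m inch '[{"jaw":100,"xyz":[3,-2.6,0],"twist":0},{"jaw":100,"xyz":[3,-2.6,0],"twist":0},{"jaw":100,"xyz":[3,-2.6,0],"twist":0},{"jaw":100,"xyz":[3,-2.6,0],"twist":0},{"jaw":100,"xyz":[3,-2.6,0],"twist":0},{"jaw":100,"xyz":[3,-2.6,0],"twist":0},{"jaw":100,"xyz":[3,-2.6,0],"twist":0},{"jaw":100,"xyz":[3,-2.6,0],"twist":0},{"jaw":100,"xyz":[0,0,0],"twist":0}]'; python3 - <<'E'
from h import *
np.set_printoptions(precision=4,suppress=True)
snap('wrist','w1'); o=r.get_obs(); M=R.from_euler('xyz',o['orientation']).as_matrix()
print(o['q'],o['tool_pos'],'\n',M); k=np.load('pics/w1.npz'); print(k['o'])
for t in ['stand','holder','knife','knife_grip','blade_mid']: print(t,[(np.round(d['point']).tolist(),round(d['score'],2)) for d in r.search_frame(t,'wrist')])
E
```

```text
clock: 2.1
tool_pos: [0.4502, 0.3462, 0.2552]
orientation: [2.346, 1.569, -1.135]
contact_force: [-0.6, 0.8, -0.6]
opening: 0.0854
[ 1.0127 -0.0453 -0.0026  0.0003 -1.6138  0.2187] [0.4488 0.3478 0.2552] 
 [[ 0.0001 -0.3329 -0.943 ]
 [-0.0004 -0.943   0.3329]
 [-1.      0.0003 -0.0002]]
[0.511  0.3231 0.3725]
stand [([508.0, 19.0], 0.89)]
holder [([296.0, 128.0], 0.89), ([507.0, 19.0], 0.72)]
knife [([267.0, 103.0], 0.76)]
knife_grip [([269.0, 101.0], 0.81)]
blade_mid [([270.0, 102.0], 0.61)]
```

```bash
python3 -m inch '[{"jaw":100,"xyz":[0,-4,0],"twist":3},{"jaw":100,"xyz":[0,-4,0],"twist":3},{"jaw":100,"xyz":[0,-4,0],"twist":3},{"jaw":100,"xyz":[0,-4,0],"twist":3},{"jaw":100,"xyz":[0,-4,0],"twist":3},{"jaw":100,"xyz":[0,-4,0],"twist":3},{"jaw":100,"xyz":[0,-4,0],"twist":3},{"jaw":100,"xyz":[0,0,0],"twist":0}]'; python3 -c "
from h import *
snap('wrist','w2')"
python3 -m inch '[{"jaw":100,"xyz":[0,-4,0],"twist":3},{"jaw":100,"xyz":[0,-4,0],"twist":3},{"jaw":100,"xyz":[0,-4,0],"twist":0},{"jaw":100,"xyz":[0,-4,0],"twist":0},{"jaw":100,"xyz":[0,-4,0],"twist":0},{"jaw":100,"xyz":[0,-4,0],"twist":0},{"jaw":100,"xyz":[0,0,0],"twist":0}]'; python3 -c "
from h import *
snap('wrist','w3')"
python3 -m inch '[{"jaw":100,"xyz":[2,-4,-1],"twist":0},{"jaw":100,"xyz":[2,-3,-1],"twist":0},{"jaw":100,"xyz":[2,-3,-1],"twist":0},{"jaw":100,"xyz":[2,-3,-1],"twist":0},{"jaw":100,"xyz":[0,0,0],"twist":0}]'; python3 -c "
from h import *
snap('wrist','w4')
o=r.get_obs();print(o['q'],o['tool_pos'],R.from_euler('xyz',o['orientation']).as_matrix()[:,1])
ims=[cv2.imread(f'pics/w{i}.png') for i in (1,2,3,4)]
cv2.imwrite('pics/four.png',cv2.resize(np.vstack([np.hstack(ims[:2]),np.hstack(ims[2:])]),(800,600)))"
```

```text
clock: 3.07
tool_pos: [0.4383, 0.071, 0.2523]
orientation: [1.467, 1.567, -1.597]
contact_force: [-0.2, 0.4, 1.4]
opening: 0.0852
clock: 3.7
tool_pos: [0.4384, -0.1651, 0.2517]
orientation: [2.717, 1.569, -0.22]
contact_force: [0.9, 0.5, -0.2]
opening: 0.0857
clock: 4.17
tool_pos: [0.5249, -0.2824, 0.211]
orientation: [-2.91, 1.563, 0.452]
contact_force: [0.4, 1.1, -2.0]
opening: 0.0854
[-0.15768786  0.02076755 -0.01243594 -0.00485769 -1.52937797  1.94964741] [ 0.52442771 -0.28077297  0.21266937] [ 0.2191944  -0.9756801  -0.00147264]
```

View pics/four.png

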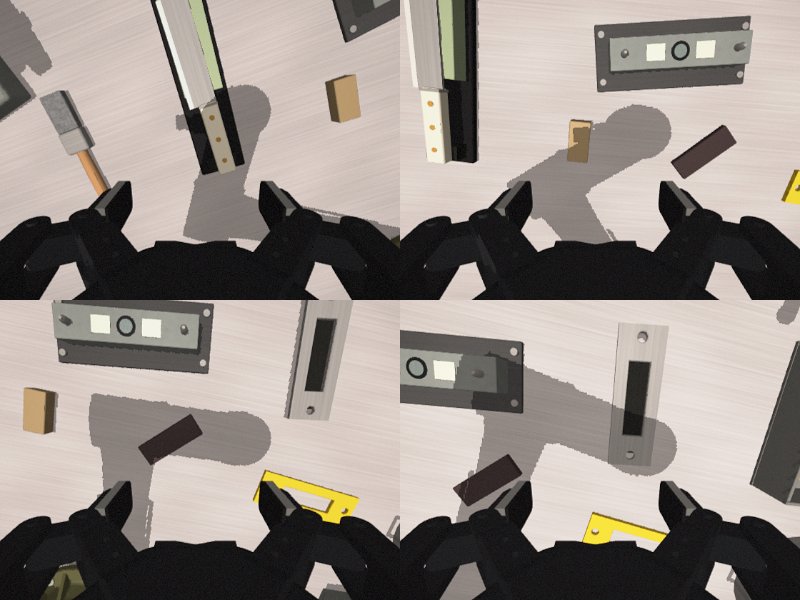

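```bash
python3 - <<'E'
from h import *
c=lambda n,x,y,w,h,s: cv2.resize(cv2.imread(f'pics/{n}.png')[y:y+h,x:x+w],None,fx=s,fy=s,interpolation=cv2.INTER_CUBIC)
a=c('w4',285,25,110,215,2.75);b=c('w3',390,0,120,215,2.75)
cv2.imwrite('pics/c1.png',np.hstack([a,b]))
a=c('w2',265,15,235,120,3.3);b=c('w3',65,0,235,110,3.3)[:, :a.shape[1]]
cv2.imwrite('pics/c2.png',cv2.resize(np.vstack([a,b]),None,fx=2.5/3.3,fy=2.5/3.3))
E
```

```text
(no output)
```

View pics/c1.png

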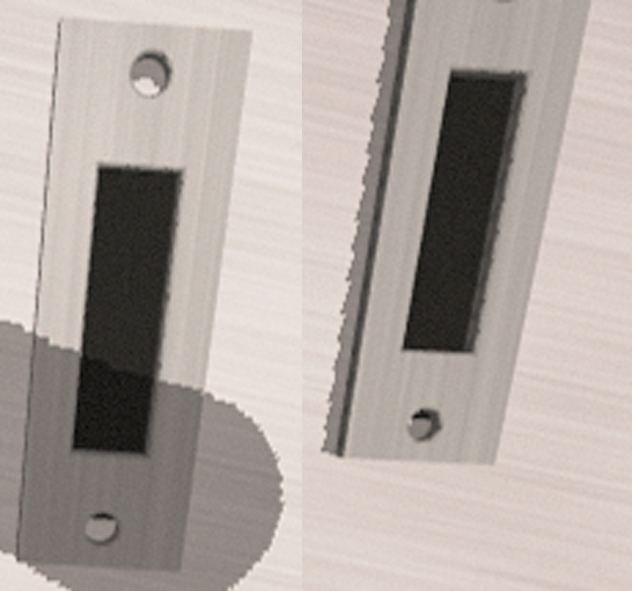

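View pics/c2.png

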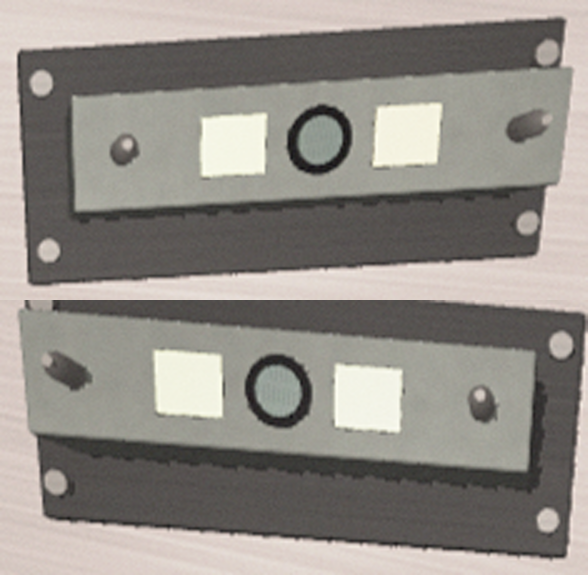

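```bash
cat >> h.py <<'E'
from scipy.optimize import least_squares
def fit(obs,x0):
    # obs: (pic, pixel, (lx,ly,lz)); x = X,Y,Z,yaw
    f=lambda x: np.concatenate([proj(n,np.r_[R.from_euler('z',x[3]).as_matrix()@np.array(l)+x[:3]])-p for n,p,l in obs])
    s=least_squares(f,x0,loss='soft_l1'); return s.x,np.abs(f(s.x)).reshape(-1,2)
E
python3 - <<'E'
from h import *
np.set_printoptions(precision=4,suppress=True)
P=[];c=lambda p,s,o:(p[0]/s+o[0]-.3,p[1]/s+o[1]-.3)
# plate local x=away(+), y=left(+); z=0 top face
for p,l in [((61,17),(.095,.032,0)),((251,29),(.095,-.032,0)),((181,572),(-.095,-.032,0)),((18,560),(-.095,.032,0)),((99,169),(.05,.014,0)),((183,170),(.05,-.014,0)),((149,454),(-.05,-.014,0)),((72,450),(-.05,.014,0))]: P.append(('w4',c(p,2.75,(285,25)),l))
w4=list(P)
for p,l in [((148,72),(.05,.014,0)),((225,73),(.05,-.014,0)),((176,352),(-.05,-.014,0)),((100,349),(-.05,.014,0)),((43,457),(-.095,.032,0)),((193,464),(-.095,-.032,0))]: P.append(('w3',c(p,2.75,(390,0)),l))
for Q in (P,w4): x,e=fit(Q,[.59,-.325,.028,.14]); print('plate',x,np.degrees(x[3]),e.max(1))
S=[]
for p,l in [((73,96),(.1,.022,0)),((572,68),(-.1,.022,0)),((558,184),(-.1,-.022,0)),((75,211),(.1,-.022,0)),((320,139),(0,0,0))]: S.append(('w2',c(p,2.5,(265,15)),l))
for p,l in [((22,10),(.1,.022,0)),((535,51),(-.1,.022,0)),((528,171),(-.1,-.022,0)),((33,134),(.1,-.022,0)),((278,91),(0,0,0))]: S.append(('w3',c(p,2.5,(65,0)),l))
# stand x=left: local y is then towards robot(-x). flip: labels above use +y = away -> mirror
S=[(n,p,(l[0],-l[1],0)) for n,p,l in S]
for Q in (S,S[:5],S[5:]): x,e=fit(Q,[.565,-.04,.045,1.7]); print('stand',x,np.degrees(x[3]),e.max(1))
E
```

```text
plate [ 0.5925 -0.3261  0.0268  0.1629] 9.331282314399983 [0.4824 0.2    0.5286 0.5198 1.0994 0.7181 0.2951 0.8514 0.7344 0.4549
 1.5645 1.1421 0.482  0.0497]
plate [ 0.5926 -0.3261  0.0267  0.1614] 9.248293585783426 [0.3408 0.2985 0.5731 0.3941 1.166  0.6695 0.3096 0.7705]
stand [ 0.57   -0.0421  0.0423  1.7038] 97.62128078008706 [0.8842 0.9464 0.1443 0.4228 0.8348 0.687  1.1126 0.6627 0.327  1.5016]
stand [ 0.5703 -0.0429  0.0413  1.7005] 97.43060431059702 [0.3351 0.472  0.215  0.5201 0.6159]
stand [ 0.5704 -0.0409  0.0402  1.7066] 97.78325155693791 [0.1892 0.4498 0.438  0.0823 1.0312]
```

```bash
python3 -m inch '[{"jaw":100,"xyz":[3.4,-2.3,-2],"twist":-1.7},{"jaw":100,"xyz":[3.4,-2.2,-2],"twist":-1.7},{"jaw":100,"xyz":[0,0,-3],"twist":0},{"jaw":100,"xyz":[0,0,-3],"twist":0},{"jaw":100,"xyz":[0,0,0],"twist":0},{"jaw":100,"xyz":[0,0,0],"twist":0}]'; cat > st.py <<'E'
from h import *
np.set_printoptions(precision=4,suppress=True)
o=r.get_obs(); M=R.from_euler('xyz',o['orientation']).as_matrix()
print(o['clock'],o['tool_pos'],'q',o['q'],'F',o['contact_force'],'op',o['opening'])
print('fingers',M[:,0],'jaw y',M[:,1],'yaw',np.degrees(np.arctan2(M[1,1],M[0,1])))
E
python3 st.py
```

```text
clock: 4.72
tool_pos: [0.5969, -0.3102, 0.1152]
orientation: [3.109, 1.559, 0.14]
contact_force: [0.2, -0.6, 2.4]
opening: 0.0851
4.7167 [ 0.5969 -0.3102  0.1152] q [-0.1848  0.249   0.0599 -0.004  -1.3701  1.9288] F [ 0.1591 -0.5893  2.3699] op 0.08508204472908663
fingers [ 0.0121  0.0017 -0.9999] jaw y [ 0.1716 -0.9852  0.0004] yaw -80.12025814399274
```

```bash
python3 -m inch '[{"jaw":100,"xyz":[-0.4,-1.6,-1.5],"twist":-0.6},{"jaw":100,"xyz":[0,0,0],"twist":0},{"jaw":100,"xyz":[0,0,0],"twist":0}]'; python3 -c "
from h import *
a=snap('wrist','w5'); cv2.imwrite('pics/c3.png',a)"; python3 st.py
```

```text
clock: 4.97
tool_pos: [0.5956, -0.3234, 0.1067]
orientation: [2.906, 1.551, -0.068]
contact_force: [-1.0, -0.5, 0.3]
opening: 0.0852
5.0167 [ 0.5954 -0.3235  0.1066] q [-0.2048  0.2599  0.0563 -0.0029 -1.3482  1.9433] F [-0.0243 -0.1793 -0.2053] op 0.08553685413118575
fingers [ 0.0192 -0.0011 -0.9998] jaw y [ 0.1662 -0.9861  0.0042] yaw -80.43011369394219
```

View pics/c3.png

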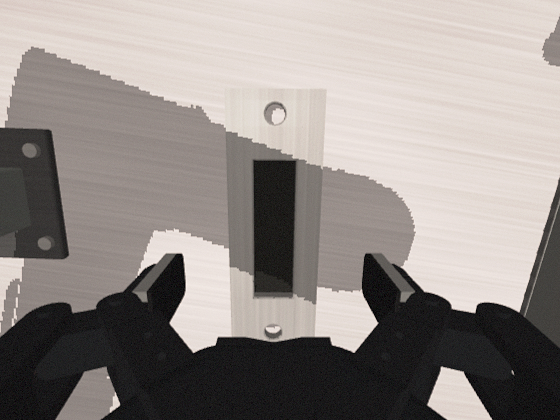

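```bash
python3 - <<'E'
from h import *
np.set_printoptions(precision=4,suppress=True)
P=[('w5',p,l) for p,l in [((225,89),(.095,.032,0)),((326,89),(.095,-.032,0)),((252.5,160.5),(.05,.014,0)),((296,160.5),(.05,-.014,0)),((293.5,296),(-.05,-.014,0)),((253.5,296),(-.05,.014,0))]]
x,e=fit(P,[.59,-.325,.028,.14]); print(x,np.degrees(x[3]),e.max(1))
E
```

```text
[ 0.5921 -0.3262  0.026   0.1606] 9.204029091701628 [0.6963 0.0971 1.1838 0.4653 1.1343 1.4062]
```

```bash
python3 -m inch '[{"jaw":100,"xyz":[-0.3,-0.2,-2.5],"twist":-0.3},{"jaw":100,"xyz":[0,0,-2.5],"twist":0},{"jaw":100,"xyz":[0,0,0],"twist":0},{"jaw":100,"xyz":[0,0,0],"twist":0}]';python3 st.py
```

```text
clock: 5.35
tool_pos: [0.5958, -0.3259, 0.0663]
orientation: [2.789, 1.537, -0.189]
contact_force: [1.2, -1.1, 1.7]
opening: 0.0853
5.35 [ 0.5958 -0.3259  0.0663] q [-0.2073  0.2755 -0.0013 -0.0006 -1.26    1.9412] F [ 1.2316 -1.083   1.6778] op 0.08533527595300748
fingers [ 0.0334 -0.0064 -0.9994] jaw y [ 0.162  -0.9867  0.0117] yaw -80.67515447225186
```

```bash
python3 -m inch '[{"jaw":100,"xyz":[-0.3,0,-2],"twist":0},{"jaw":100,"xyz":[-0.1,0,-1.5],"twist":0},{"jaw":100,"xyz":[0,0,0],"twist":0},{"jaw":100,"xyz":[0,0,0],"twist":0}]';python3 st.py
```

```text
clock: 5.68
tool_pos: [0.5956, -0.3271, 0.0414]
orientation: [2.722, 1.525, -0.255]
contact_force: [0.7, 0.7, 0.1]
opening: 0.0854
5.6833 [ 0.5956 -0.3271  0.0414] q [-0.2077  0.2849 -0.0385  0.0024 -1.2013  1.9421] F [0.6674 0.6708 0.0805] op 0.08535427324570435
fingers [ 0.0447 -0.0117 -0.9989] jaw y [ 0.1632 -0.9864  0.0188] yaw -80.60560329769999
```

```bash
python3 -m inch '[{"jaw":100,"xyz":[-0.3,0.1,-1.1],"twist":0},{"jaw":100,"xyz":[0,0,0],"twist":0},{"jaw":60,"xyz":[0,0,0],"twist":0},{"jaw":40,"xyz":[0,0,0],"twist":0},{"jaw":40,"xyz":[0,0,0],"twist":0},{"jaw":40,"xyz":[0,0,0],"twist":0},{"jaw":40,"xyz":[0,0,0],"twist":0},{"jaw":40,"xyz":[0,0,0],"twist":0}]';python3 st.py
```

```text
clock: 6.35
tool_pos: [0.5952, -0.3266, 0.0369]
orientation: [2.71, 1.516, -0.267]
contact_force: [0.7, 0.7, -1.6]
opening: 0.0623
6.35 [ 0.5952 -0.3266  0.0369] q [-0.2066  0.2808 -0.0529  0.0035 -1.1829  1.9412] F [ 0.6826  0.7214 -1.5635] op 0.06233736584821304
fingers [ 0.0524 -0.0143 -0.9985] jaw y [ 0.1637 -0.9863  0.0227] yaw -80.57760552628828
```

```bash
python3 -m inch '[{"jaw":30,"xyz":[0,0,0],"twist":0},{"jaw":30,"xyz":[0,0,0],"twist":0},{"jaw":30,"xyz":[0,0,1],"twist":0},{"jaw":30,"xyz":[0,0,1],"twist":0},{"jaw":30,"xyz":[0,0,1],"twist":0},{"jaw":30,"xyz":[0,0,0],"twist":0}]'; python3 -c "
from h import *
a=snap('wrist','w6'); cv2.imwrite('pics/c4.png',a)"; python3 st.py
```

```text
clock: 6.85
tool_pos: [0.5945, -0.3266, 0.0689]
orientation: [2.703, 1.519, -0.273]
contact_force: [0.5, -0.6, -1.5]
opening: 0.0624
6.9 [ 0.5943 -0.3263  0.0678] q [-0.2066  0.2576 -0.0217  0.0031 -1.2403  1.9413] F [-0.2293  0.12   -1.4067] op 0.06200388674058164
fingers [ 0.0496 -0.0134 -0.9987] jaw y [ 0.1635 -0.9863  0.0213] yaw -80.5849124423452
```

View pics/c4.png

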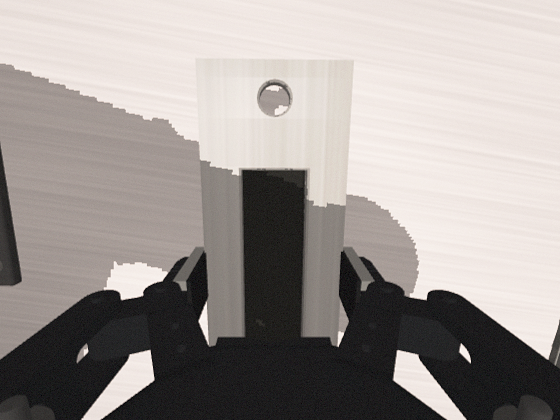

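```bash
python3 -m inch '[{"jaw":30,"xyz":[0,0,3],"twist":0},{"jaw":30,"xyz":[0,0,3],"twist":0},{"jaw":30,"xyz":[-0.2,2.1,1],"twist":-7},{"jaw":30,"xyz":[-0.2,2.1,0],"twist":-7},{"jaw":30,"xyz":[-0.2,2.1,0],"twist":-7},{"jaw":30,"xyz":[-0.2,2.1,0],"twist":-7},{"jaw":30,"xyz":[-0.2,2.1,0],"twist":-7},{"jaw":30,"xyz":[-0.2,2.1,0],"twist":-7},{"jaw":30,"xyz":[-0.2,2.1,0],"twist":-7},{"jaw":30,"xyz":[-0.2,2.1,0],"twist":-7},{"jaw":30,"xyz":[-0.2,2.1,0],"twist":-7},{"jaw":30,"xyz":[-0.2,2.1,0],"twist":-7},{"jaw":30,"xyz":[-0.2,2.1,0],"twist":-7},{"jaw":30,"xyz":[0,2.1,0],"twist":-7},{"jaw":30,"xyz":[0,2,0],"twist":-7},{"jaw":30,"xyz":[0,0,0],"twist":0},{"jaw":30,"xyz":[0,0,0],"twist":0}]';python3 st.py
```

```text
clock: 8.32
tool_pos: [0.5669, -0.0414, 0.1398]
orientation: [2.859, 1.524, -1.747]
contact_force: [0.2, -0.3, -1.4]
opening: 0.0619
8.3167 [ 0.5669 -0.0414  0.1398] q [ 0.3052 -0.021  -0.2046  0.0423 -1.4092 -0.2061] F [ 0.1813 -0.3063 -1.4289] op 0.06187582542997323
fingers [-0.0082 -0.0464 -0.9989] jaw y [-0.9943 -0.1058  0.0131] yaw -173.9246437397345
```

```bash
python3 -m inch '[{"jaw":30,"xyz":[0.4,-0.4,-1.5],"twist":1.8},{"jaw":30,"xyz":[0,0,-1.5],"twist":0},{"jaw":30,"xyz":[0,0,0],"twist":0},{"jaw":30,"xyz":[0,0,0],"twist":0}]'; python3 -c "
from h import *
a=snap('wrist','w7'); cv2.imwrite('pics/c5.png',cv2.resize(a,(800,600),interpolation=cv2.INTER_CUBIC))"; python3 st.py
```

```text
clock: 8.65
tool_pos: [0.5714, -0.0466, 0.1102]
orientation: [2.906, 1.524, -1.662]
contact_force: [-0.2, 0.2, -1.9]
opening: 0.0621
8.7 [ 0.5712 -0.0465  0.11  ] q [ 0.294   0.003  -0.2363  0.0437 -1.3495 -0.1593] F [-0.618   0.5306 -2.8286] op 0.06197464547323709
fingers [-0.0047 -0.0459 -0.9989] jaw y [-0.9895 -0.1439  0.0112] yaw -171.72718024729787
```

View pics/c5.png

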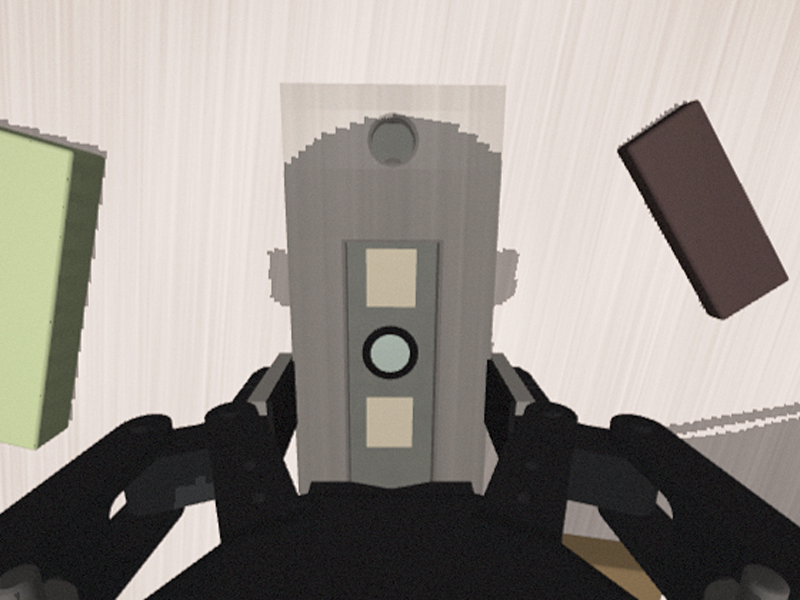

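```bash
python3 - <<'E'
from h import *
np.set_printoptions(precision=4,suppress=True)
s=1/1.42857
px=lambda p:(p[0]*s-.15,p[1]*s-.15)
# plate local x' along away-from-camera (world -y), left = +y' 
P=[('w7',px(p),l) for p,l in [((281,83),(.095,.032,0)),((505,86),(.095,-.032,0)),((345,240),(.05,.014,0)),((440.5,240),(.05,-.014,0)),((393,139),(.08,0,0))]]
x,e=fit(P,[.57,-.045,.1,-1.44]); print('plate top',x,np.degrees(x[3]),e.max(1))
for z in (.100,.105,.108):
  f=lambda y: np.concatenate([proj('w7',R.from_euler('z',y[2]).as_matrix()@np.array(l)+[y[0],y[1],z])-p for _,p,l in P])
  q=least_squares(f,[.57,-.045,-1.44]); print(z,q.x,q.cost)
L=[atz('w7',px(p),.045) for p in [(390,352),(391,278),(389,422)]]; print('lens,panels',L)
d=L[1]-L[2]; print('axis',np.degrees(np.arctan2(d[1],d[0])), (L[1]+L[2])/2)
E
```

```text
plate top [ 0.5705 -0.0472  0.0984 -1.4336] -82.13935181421903 [0.5621 0.7744 1.3707 2.3338 0.1047]
0.1 [ 0.5703 -0.0471 -1.4319] 6.547449851759999
0.105 [ 0.5702 -0.0464 -1.4319] 40.73183817950899
0.108 [ 0.5702 -0.046  -1.4319] 85.57787773797135
lens,panels [array([ 0.5695, -0.0421,  0.045 ]), array([ 0.5741, -0.0764,  0.045 ]), array([ 0.5649, -0.007 ,  0.045 ])]
axis -82.47061582703674 [ 0.5695 -0.0417  0.045 ]
```

```bash
python3 - <<'E'
from h import *
np.set_printoptions(precision=4,suppress=True)
s=1/1.42857
px=lambda p:(p[0]*s-.15,p[1]*s-.15)
def fz(P,z,x0):
  f=lambda y: np.concatenate([proj(n,R.from_euler('z',y[2]).as_matrix()@np.array(l)+[y[0],y[1],z])-p for n,p,l in P])
  q=least_squares(f,x0,loss='soft_l1'); return q.x,np.round(f(q.x).reshape(-1,2),1).tolist()
l4=[(.095,.032,0),(.095,-.032,0),(.05,.014,0),(.05,-.014,0),(.08,0,0)]
P5=[('w5',p,l) for p,l in [((225,89),(.095,.032,0)),((326,89),(.095,-.032,0)),((252.5,160.5),(.05,.014,0)),((296,160.5),(.05,-.014,0)),((293.5,296),(-.05,-.014,0)),((253.5,296),(-.05,.014,0))]]
for z in (.026,.028): print('w5',z,fz(P5,z,[.59,-.326,.16]), 'far only',fz(P5[:4],z,[.59,-.326,.16])[0])
P6=[('w6',p,l) for p,l in zip([(196,59),(353,60),(243,169.5),(308,169.5),(275,98)],l4)]
for z in (.057,.059): print('w6',z,fz(P6,z,[.59,-.326,.16]))
P7=[('w7',px(p),l) for p,l in zip([(281,83),(505,86),(345,240),(440.5,240),(393,139)],l4)]
for z in (.099,.101): print('w7',z,fz(P7,z,[.57,-.045,-1.44]))
for n,X in (('w6',[.669,-.313,.059]),('w7',[.581,-.126,.1])):
  o=np.load(f'pics/{n}.npz')['o']; print(n,'cam',o,'slope',np.hypot(*(o-X)[:2])/(o-X)[2])
for z in (.042,.045): print([atz('w7',px(p),z)[:2] for p in [(390,352)]])
E
```

```text
w5 0.026 (array([ 0.5921, -0.3262,  0.1607]), [[-0.6, -0.7], [-0.0, 0.1], [1.2, 0.2], [-0.3, 0.5], [-1.1, -0.0], [1.4, -0.2]]) far only [ 0.5921 -0.3263  0.1616]
w5 0.028 (array([ 0.5922, -0.3261,  0.16  ]), [[-1.2, -1.6], [0.5, -0.7], [0.8, 0.1], [-0.2, 0.4], [-1.2, 1.2], [1.0, 1.0]]) far only [ 0.592  -0.3262  0.1607]
w6 0.057 (array([ 0.593 , -0.3293,  0.1659]), [[1.0, 0.2], [-0.6, -0.1], [0.5, 0.0], [-1.4, -0.2], [0.1, 0.0]])
w6 0.059 (array([ 0.5927, -0.3295,  0.168 ]), [[-0.3, -0.4], [0.6, -1.0], [0.2, 1.1], [-0.8, 0.7], [0.2, -0.1]])
w7 0.099 (array([ 0.5704, -0.0471, -1.4332]), [[0.2, -0.6], [-0.0, -1.0], [1.2, 0.9], [-2.2, 1.3], [-0.0, -0.1]])
w7 0.101 (array([ 0.5703, -0.0468, -1.4321]), [[-1.0, -1.0], [1.3, -1.6], [0.9, 2.1], [-1.5, 2.5], [0.1, 0.0]])
w6 cam [ 0.6522 -0.3157  0.189 ] slope 0.1308738707820046
w7 cam [ 0.5806 -0.1071  0.2303] slope 0.14497537968179253
[array([ 0.5693, -0.041 ])]
[array([ 0.5695, -0.0421])]
```

```bash
python3 -m inch '[{"jaw":30,"xyz":[0,0.5,-1.2],"twist":-0.2},{"jaw":30,"xyz":[0,0,-1],"twist":0},{"jaw":30,"xyz":[0,0,0],"twist":0},{"jaw":30,"xyz":[0,0,0],"twist":0}]'; python3 -c "
from h import *
a=snap('wrist','w8'); b=cv2.resize(a[20:180,170:380],None,fx=3.5,fy=3.5,interpolation=cv2.INTER_CUBIC); cv2.imwrite('pics/c6.png',b)"; python3 st.py
```

```text
clock: 9.03
tool_pos: [0.5718, -0.0417, 0.0878]
orientation: [2.952, 1.525, -1.62]
contact_force: [1.4, -0.1, -0.4]
opening: 0.0621
9.0833 [ 0.5717 -0.0417  0.0877] q [ 0.3023  0.0158 -0.2652  0.0441 -1.3061 -0.1736] F [-0.4755  0.1825 -2.6112] op 0.06227913327191986
fingers [-0.0027 -0.0454 -0.999 ] jaw y [-0.9901 -0.1398  0.009 ] yaw -171.96072011148027
```

View pics/c6.png

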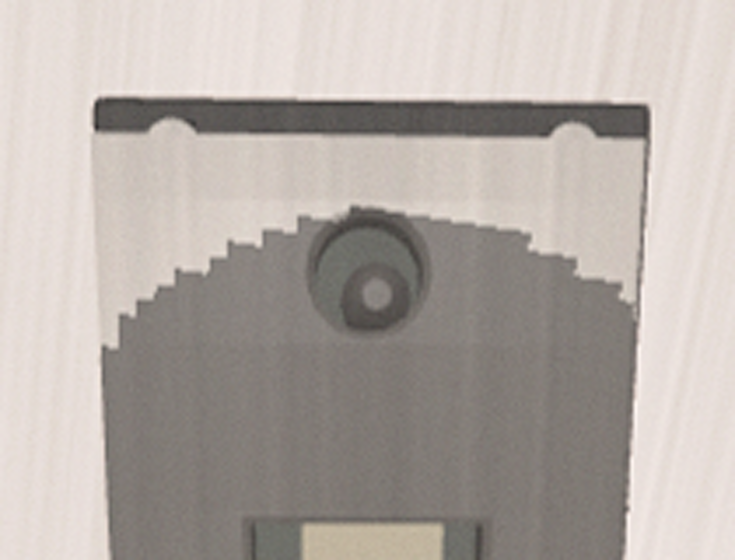

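```bash
python3 - <<'E'
from h import *
np.set_printoptions(precision=4,suppress=True)
c=lambda p:(p[0]/3.5+170,p[1]/3.5+20)
a=atz('w8',c((377,293)),.062);b=atz('w8',c((369,272)),.079);print(a,b,'shift mm',1e3*(a-b)[:2],np.load('pics/w8.npz')['o'])
print(atz('w8',c((377,293)),.060),atz('w8',c((369,272)),.077))
E
```

```text
[ 0.5799 -0.121   0.062 ] [ 0.5813 -0.121   0.079 ] shift mm [-1.3418  0.0265] [ 0.5806 -0.1024  0.2079]
[ 0.5799 -0.1212  0.06  ] [ 0.5813 -0.1213  0.077 ]
```

```bash
python3 -m inch '[{"jaw":30,"xyz":[-0.2,0,-0.4],"twist":0},{"jaw":30,"xyz":[0,0,0],"twist":0},{"jaw":30,"xyz":[0,0,-0.6],"twist":0},{"jaw":30,"xyz":[0,0,-0.5],"twist":0},{"jaw":30,"xyz":[0,0,0],"twist":0},{"jaw":30,"xyz":[0,0,0],"twist":0}]'; python3 st.py
```

```text
clock: 9.58
tool_pos: [0.5699, -0.0416, 0.0722]
orientation: [2.978, 1.526, -1.594]
contact_force: [-0.0, -0.8, -1.5]
opening: 0.0623
9.5833 [ 0.5699 -0.0416  0.0722] q [ 0.3036  0.0209 -0.2896  0.0448 -1.2751 -0.1761] F [-0.019  -0.7975 -1.4736] op 0.062295095767237955
fingers [-0.001  -0.0452 -0.999 ] jaw y [-0.9901 -0.1402  0.0074] yaw -171.93938154785985
```

```bash
python3 -m inch '[{"jaw":30,"xyz":[0.04,0,-0.4],"twist":0},{"jaw":30,"xyz":[0,0,-0.4],"twist":0},{"jaw":30,"xyz":[0,0,0],"twist":0}]'; python3 st.py;  python3 -m inch '[{"jaw":30,"xyz":[0,0,-0.2],"twist":0},{"jaw":30,"xyz":[0,0,-0.1],"twist":0},{"jaw":30,"xyz":[0,0,0],"twist":0}]'; python3 st.py
```

```text
clock: 9.83
tool_pos: [0.5705, -0.0416, 0.0635]
orientation: [2.985, 1.526, -1.586]
contact_force: [0.5, -0.8, -3.0]
opening: 0.0623
9.8333 [ 0.5705 -0.0416  0.0635] q [ 0.3033  0.0288 -0.2981  0.0451 -1.2584 -0.1766] F [ 0.4612 -0.8452 -2.9899] op 0.06233244862484979
fingers [-0.0007 -0.0452 -0.999 ] jaw y [-0.9901 -0.1402  0.007 ] yaw -171.9397442578372
clock: 10.08
tool_pos: [0.571, -0.0417, 0.0622]
orientation: [3.013, 1.525, -1.558]
contact_force: [0.3, 0.5, -0.5]
opening: 0.0619
10.0833 [ 0.571  -0.0417  0.0622] q [ 0.3036  0.0302 -0.2997  0.0464 -1.2545 -0.177 ] F [ 0.3074  0.4994 -0.5229] op 0.06191310833223881
fingers [ 0.0006 -0.046  -0.9989] jaw y [-0.99   -0.1408  0.0059] yaw -171.90694883368496
```

```bash
python3 -m inch '[{"jaw":30,"xyz":[0,0,-0.1],"twist":0},{"jaw":100,"xyz":[0,0,0],"twist":0},{"jaw":100,"xyz":[0,0,0],"twist":0},{"jaw":100,"xyz":[0,0,0],"twist":0},{"jaw":100,"xyz":[0,0,0],"twist":0},{"jaw":100,"xyz":[0,0,0],"twist":0},{"jaw":100,"xyz":[0,0,0],"twist":0},{"jaw":100,"xyz":[0,0,2],"twist":0},{"jaw":100,"xyz":[0,0,3],"twist":0},{"jaw":100,"xyz":[0,0,4],"twist":0},{"jaw":100,"xyz":[0,0,4],"twist":0},{"jaw":100,"xyz":[0,1,4],"twist":0},{"jaw":100,"xyz":[0,1,2],"twist":0},{"jaw":100,"xyz":[0,1,0],"twist":0},{"jaw":100,"xyz":[0,0,0],"twist":0}]'; python3 -c "
from h import *
a=snap('wrist','w9'); 
for t in ['plate','stand']: print(t,[(np.round(d['point']).tolist(),round(d['score'],2)) for d in r.search_frame(t,'wrist')])"; python3 st.py
```

```text
clock: 11.33
tool_pos: [0.5675, -0.0125, 0.2581]
orientation: [2.949, 1.524, -1.625]
contact_force: [0.4, 1.1, -0.5]
opening: 0.0854
plate []
stand [([262.0, 162.0], 0.72), ([272.0, 159.0], 0.55)]
11.4833 [ 0.5668 -0.0139  0.2558] q [ 0.3552 -0.0428 -0.0149  0.0429 -1.6212 -0.2152] F [ 0.5512  0.4317 -0.5568] op 0.08512992417295774
fingers [-0.0062 -0.048  -0.9988] jaw y [-0.9904 -0.1375  0.0127] yaw -172.0943058639709
```

```bash
for i in 1 2 3; do python3 -m inch '[{"jaw":100,"xyz":[4,0,0],"twist":0},{"jaw":100,"xyz":[4,0,0],"twist":0},{"jaw":100,"xyz":[4,0,0],"twist":0}]' >/dev/null; python3 st.py; done
```

```text
11.7333 [ 0.6829 -0.0159  0.254 ] q [ 0.2896  0.2712  0.3214  0.0432 -1.6443 -0.1468] F [-0.7853 -0.0769  1.1888] op 0.08524308615498045
fingers [-0.01   -0.0479 -0.9988] jaw y [-0.9901 -0.1392  0.0166] yaw -171.9969592619136
11.9833 [ 0.802  -0.0182  0.2477] q [ 0.2425  0.6448  0.8033  0.0442 -1.7581 -0.0955] F [1.754  1.0871 1.4106] op 0.08518683429694471
fingers [-0.0177 -0.0491 -0.9986] jaw y [-0.9901 -0.1383  0.0243] yaw -172.04734462556274
12.2333 [ 0.8678 -0.0177  0.2441] q [ 0.225   0.9923  1.3323  0.0488 -1.94   -0.0697] F [ 2.1218 -0.188   1.0883] op 0.08534022072875068
fingers [-0.0187 -0.0509 -0.9985] jaw y [-0.9902 -0.1373  0.0255] yaw -172.1085651562494
```

```bash
python3 -c "
from h import *
b=cv2.resize(cv2.imread('pics/w9.png')[60:260,130:400],None,fx=2.9,fy=2.9,interpolation=cv2.INTER_CUBIC); cv2.imwrite('pics/c7.png',b)"
```

```text
(no output)
```

View pics/c7.png

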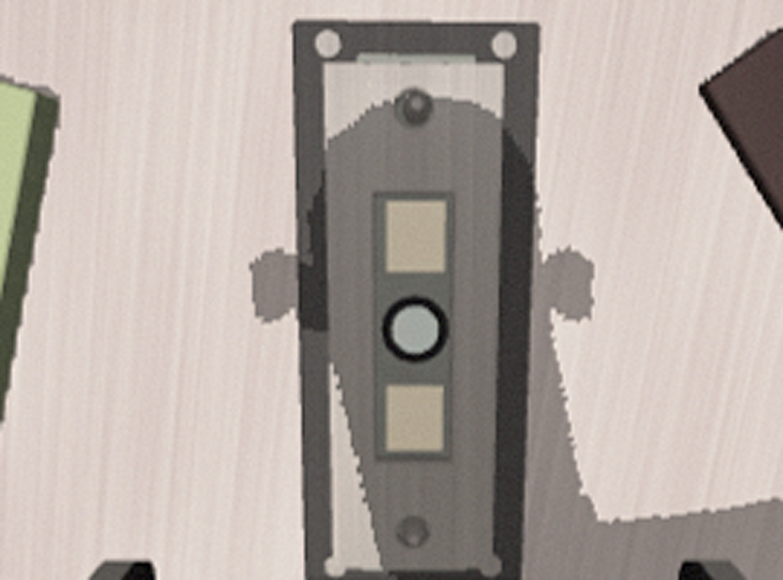

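```bash
for i in 1 2; do python3 -m inch '[{"jaw":100,"xyz":[4,0,0],"twist":0},{"jaw":100,"xyz":[4,0,0],"twist":0},{"jaw":100,"xyz":[4,0,0],"twist":0}]' >/dev/null; python3 st.py; done
```

```text
12.4833 [ 0.9084 -0.0216  0.1807] q [ 0.2174  1.1607  1.4849  0.069  -1.903  -0.0558] F [0.2263 0.4168 2.9264] op 0.08522371985326666
fingers [ 0.0056 -0.0655 -0.9978] jaw y [-0.9903 -0.1388  0.0036] yaw -172.0235523185539
12.7333 [ 0.9445 -0.0241  0.1303] q [ 0.2125  1.2229  1.4874  0.086  -1.7894 -0.05  ] F [ 1.7962  0.0438 -0.8459] op 0.08554185131389115
fingers [ 0.0616 -0.0725 -0.9955] jaw y [-0.9884 -0.1432 -0.0507] yaw -171.7548804492789
```

```bash
for i in 1 2 3; do python3 -m inch '[{"jaw":100,"xyz":[0,0,4],"twist":0},{"jaw":100,"xyz":[0,0,4],"twist":0},{"jaw":100,"xyz":[0,0,4],"twist":0}]' >/dev/null; python3 st.py; done
```

```text
12.9833 [ 0.9125 -0.0257  0.1993] q [ 0.2187  1.145   1.4858  0.0895 -1.8879 -0.0449] F [ 0.6062 -0.3075 -0.4151] op 0.08554784071138813
fingers [ 0.0403 -0.078  -0.9961] jaw y [-0.9889 -0.1455 -0.0286] yaw -171.63068855699876
13.2333 [ 0.8748 -0.028   0.292 ] q [ 0.2289  1.0414  1.4881  0.1026 -1.9785 -0.0407] F [ 0.1945 -0.1407 -0.0528] op 0.085339922160913
fingers [ 0.0573 -0.0832 -0.9949] jaw y [-0.9881 -0.1469 -0.0446] yaw -171.54258599737565
13.4833 [ 0.8313 -0.03    0.381 ] q [ 0.2434  0.9363  1.4883  0.1212 -2.0559 -0.0369] F [0.7887 0.7073 0.7235] op 0.0855749537093689
fingers [ 0.0873 -0.0885 -0.9922] jaw y [-0.9861 -0.1492 -0.0735] yaw -171.39793921654694
```

```bash
for i in 1 2; do python3 -m inch '[{"jaw":100,"xyz":[4,0,0],"twist":0},{"jaw":100,"xyz":[4,0,0],"twist":0},{"jaw":100,"xyz":[4,0,0],"twist":0}]' >/dev/null; python3 st.py; done; python3 -m inch '[{"jaw":100,"xyz":[4,0,1.1],"twist":0},{"jaw":100,"xyz":[4,0,1.1],"twist":0},{"jaw":100,"xyz":[4,0,1.1],"twist":0}]' >/dev/null; python3 st.py
```

```text
13.7333 [ 0.8798 -0.0336  0.3499] q [ 0.2344  0.9849  1.4892  0.1416 -1.9292 -0.0294] F [-0.6008 -0.4345  0.95  ] op 0.08539664420490782
fingers [ 0.1676 -0.0959 -0.9812] jaw y [-0.9766 -0.1524 -0.1519] yaw -171.12994521947664
13.9833 [ 0.9313 -0.0354  0.3018] q [ 0.2255  1.0517  1.4882  0.1556 -1.7965 -0.0261] F [ 1.1198 -0.3253  0.056 ] op 0.0856884340947906
fingers [ 0.2328 -0.1016 -0.9672] jaw y [-0.9635 -0.159  -0.2153] yaw -170.63092251603584
14.2333 [ 0.9698 -0.037   0.2757] q [ 0.2209  1.0935  1.4877  0.1732 -1.686  -0.0238] F [-0.1279 -0.4502 -0.0703] op 0.08516776762297398
fingers [ 0.3007 -0.1079 -0.9476] jaw y [-0.945  -0.1679 -0.2807] yaw -169.92473112734956
```

```bash
python3 -m inch '[{"jaw":100,"xyz":[-3,1.8,0.6],"twist":-7},{"jaw":100,"xyz":[-3,1.8,0.6],"twist":-7},{"jaw":100,"xyz":[-3,1.8,0.6],"twist":-7},{"jaw":100,"xyz":[-3,1.8,0.6],"twist":-7},{"jaw":100,"xyz":[-3,1.8,0.6],"twist":-7},{"jaw":100,"xyz":[-3,1.8,0.6],"twist":-7},{"jaw":100,"xyz":[-3,1.8,0.6],"twist":-7},{"jaw":100,"xyz":[-3,1.8,0],"twist":-7}]' >/dev/null; python3 st.py;  python3 -m inch '[{"jaw":100,"xyz":[-2,2.4,0],"twist":-7},{"jaw":100,"xyz":[-2,2.4,0],"twist":-7},{"jaw":100,"xyz":[-2,2.4,0],"twist":-7},{"jaw":100,"xyz":[-2,2.4,0],"twist":-7},{"jaw":100,"xyz":[-2,2.4,0],"twist":-7},{"jaw":100,"xyz":[-2,2.4,0],"twist":-7},{"jaw":100,"xyz":[0,2.4,0],"twist":-7},{"jaw":100,"xyz":[0,2.4,0],"twist":-7},{"jaw":100,"xyz":[0,0,0],"twist":0}]' >/dev/null; python3 st.py
```

```text
14.9 [0.7588 0.0819 0.2674] q [ 0.4834  0.4791  0.4967  0.2908 -1.6646 -1.1877] F [-0.3529  1.058   0.9321] op 0.08529782803465136
fingers [ 0.0646 -0.2885 -0.9553] jaw y [-0.7435  0.6246 -0.2389] yaw 139.96846850275674
15.65 [0.624  0.2802 0.2496] q [ 0.7167  0.5545  0.6614  0.0075 -2.007  -2.4358] F [ 0.6312  0.264  -1.1742] op 0.085207170380471
fingers [-0.2394 -0.2176 -0.9462] jaw y [ 0.1189  0.9607 -0.251 ] yaw 82.94597769749917
```

```bash
python3 -m inch '[{"jaw":100,"xyz":[3,2.6,1],"twist":0},{"jaw":100,"xyz":[3,2.6,1],"twist":0},{"jaw":100,"xyz":[3,2.6,1],"twist":0},{"jaw":100,"xyz":[3,2.6,1],"twist":0},{"jaw":100,"xyz":[3,2.6,1],"twist":0}]' >/dev/null; python3 st.py;  python3 -m inch '[{"jaw":100,"xyz":[3,2.6,1],"twist":0},{"jaw":100,"xyz":[3,2.6,1],"twist":0},{"jaw":100,"xyz":[3,2.6,1],"twist":0}]' >/dev/null; python3 st.py
```

```text
16.0667 [0.6974 0.3494 0.2596] q [ 0.7248  1.0828  1.4921  0.0185 -2.3087 -2.4334] F [22.6685 30.8775 56.2064] op 0.0856768444124818
fingers [-0.2326 -0.2243 -0.9464] jaw y [ 0.1167  0.9596 -0.2561] yaw 83.0638372609288
16.3167 [0.7094 0.3812 0.2283] q [ 0.7505  1.1159  1.4889  0.0339 -2.2321 -2.4468] F [-0.5346  0.4129 -0.7144] op 0.0854887178448516
fingers [-0.1898 -0.2136 -0.9583] jaw y [ 0.1188  0.9639 -0.2384] yaw 82.9707904216643
```

```bash
for i in 1 2; do python3 -m inch '[{"jaw":100,"xyz":[2.7,2.5,1.5],"twist":0},{"jaw":100,"xyz":[2.7,2.5,1.5],"twist":0},{"jaw":100,"xyz":[2.7,2.5,1.5],"twist":0},{"jaw":100,"xyz":[2.7,2.5,1.5],"twist":0},{"jaw":100,"xyz":[2.7,2.5,1.5],"twist":0}]' >/dev/null; python3 st.py; done
```

```text
16.7333 [0.7194 0.4313 0.2445] q [ 0.7983  1.0948  1.4916  0.0659 -2.1168 -2.4738] F [-1.0199  0.8309  0.3922] op 0.08539784529012819
fingers [-0.0639 -0.1462 -0.9872] jaw y [ 0.1293  0.9797 -0.1535] yaw 82.47965124948674
17.15 [0.7354 0.4801 0.2638] q [ 0.8389  1.0772  1.4914  0.1045 -1.9833 -2.4948] F [0.6126 0.2893 0.1997] op 0.08561314397904485
fingers [ 0.0709 -0.064  -0.9954] jaw y [ 0.1287  0.9902 -0.0545] yaw 82.59572359670088
```

```bash
python3 -m inch '[{"jaw":100,"xyz":[-1.5,-1,0],"twist":1},{"jaw":100,"xyz":[-3.2,-2,0],"twist":1},{"jaw":100,"xyz":[-3.4,-2.1,0],"twist":1},{"jaw":100,"xyz":[-3.4,-2.1,0],"twist":1},{"jaw":100,"xyz":[-3.4,-2.1,0],"twist":1},{"jaw":100,"xyz":[-3.4,-2.1,-1],"twist":1},{"jaw":100,"xyz":[-3.4,-2.1,-1],"twist":1},{"jaw":100,"xyz":[-3.4,-2.1,-1],"twist":0},{"jaw":100,"xyz":[-1,-0.5,-1],"twist":0},{"jaw":100,"xyz":[0,0,0],"twist":0},{"jaw":100,"xyz":[0,0,0],"twist":0}]' >/dev/null; python3 -c "
from h import *
a=snap('wrist','w10');b=cv2.imread('pics/w2.png')[0:240,0:130]
cv2.imwrite('pics/c8.png',np.hstack([cv2.resize(a,(800,600),interpolation=cv2.INTER_CUBIC)]))
for t in ['knife','knife_grip','blade_mid','holder']: print(t,[(np.round(np.array(d['point'])*1.4286).tolist(),round(d['score'],2)) for d in r.search_frame(t,'wrist')])
"; python3 st.py
```

```text
knife [([335.0, 219.0], 0.8)]
knife_grip [([334.0, 219.0], 0.84)]
blade_mid [([341.0, 216.0], 0.73)]
holder [([354.0, 174.0], 0.84)]
18.3167 [0.5253 0.3583 0.2328] q [ 0.965   0.0852  0.0504  0.1008 -1.5119 -2.5693] F [0.208  0.0971 0.7428] op 0.08569498503035368
fingers [ 0.0964 -0.0372 -0.9946] jaw y [ 0.0304  0.9989 -0.0344] yaw 88.2555856520302
```

View pics/c8.png

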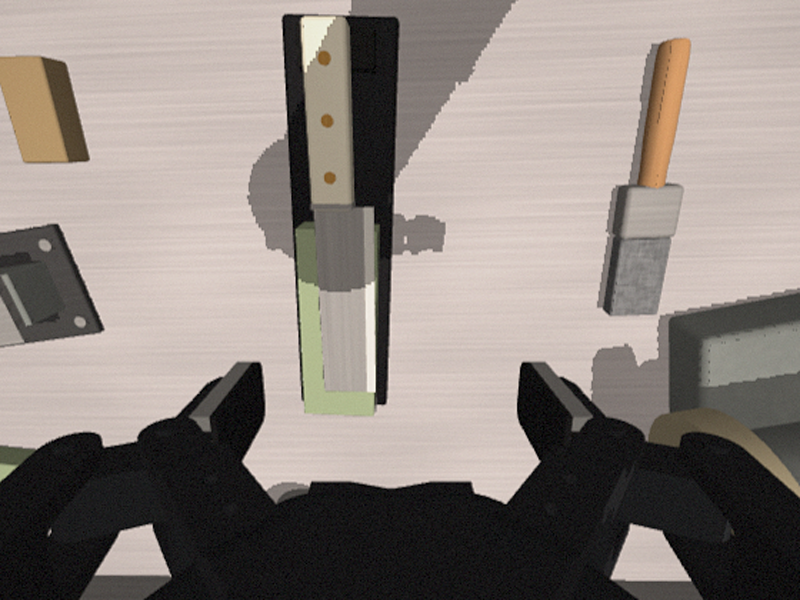

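```bash
python3 - <<'E'
from h import *
np.set_printoptions(precision=4,suppress=True)
s=.7; px=lambda p:(p[0]*s-.15,p[1]*s-.15)
P=[('w10',px(p),l) for p,l in [((302,17),(-.0575,-.014,.02)),((345,16),(-.0575,.014,.02)),((353,206),(.0575,.014,.02)),((312,205),(.0575,-.014,.02)),((325,391),(.205,-.014,.012)),((375,391),(.205,.028,.012)),((373,207),(.0575,.028,.012))]]
Q=[('w2',p,l) for p,l in [((32,225),(-.0575,.014,.02)),((63,228),(-.0575,-.014,.02)),((67,129),(.0575,-.014,.02)),((28,123),(.0575,.014,.02))]]
for X in (P,P+Q):
  x,e=fit(X,[.44,.316,.036,0]); print(x,np.degrees(x[3]),e.max(1))
  print('grip',x[:3]+R.from_euler('z',x[3]).as_matrix()@[.025,0,.01])
print(np.load('pics/w10.npz')['o'])
E
```

```text
[ 0.4344  0.3129  0.0313 -0.0326] -1.8690712224739767 [1.3447 1.2765 3.1354 3.5945 2.8522 2.1505 1.2965]
grip [0.4594 0.3121 0.0413]
[ 0.4342  0.3136  0.0318 -0.0378] -2.1679227909015997 [ 1.4063  2.2767  3.1142  3.4239  2.8131  1.9516  1.347   6.2454  1.3482
 10.9085  2.1227]
grip [0.4592 0.3126 0.0418]
[0.4469 0.3618 0.3453]
```

```bash
python3 -m inch '[{"jaw":100,"xyz":[-3,-2.3,-1],"twist":0},{"jaw":100,"xyz":[-3,-2.3,-2.5],"twist":0},{"jaw":100,"xyz":[-0.5,0,-3],"twist":0},{"jaw":100,"xyz":[0,0,-3],"twist":0},{"jaw":100,"xyz":[0,0,-2],"twist":0},{"jaw":100,"xyz":[0,0,0],"twist":0},{"jaw":100,"xyz":[0,0,0],"twist":0}]' >/dev/null; python3 st.py
```

```text
18.9 [0.4641 0.3148 0.1095] q [ 1.0154 -0.0711 -0.3342  0.1066 -1.3007 -2.6461] F [0.7629 0.3559 1.2375] op 0.08496816773933102
fingers [ 0.0916 -0.0469 -0.9947] jaw y [ 0.0339  0.9985 -0.0439] yaw 88.05774098177646
```

```bash
python3 -m inch '[{"jaw":100,"xyz":[-0.3,-0.2,-2],"twist":0},{"jaw":100,"xyz":[0,0,-2],"twist":0},{"jaw":100,"xyz":[0,0,-1],"twist":0},{"jaw":100,"xyz":[0,0,0],"twist":0},{"jaw":100,"xyz":[0,0,0],"twist":0}]' >/dev/null; python3 st.py
```

```text
19.3167 [0.4659 0.3167 0.0656] q [ 1.0163 -0.0406 -0.3902  0.1138 -1.2074 -2.6597] F [-0.2119  0.7452  0.6341] op 0.08535838096470687
fingers [ 0.0986 -0.0424 -0.9942] jaw y [ 0.0347  0.9986 -0.0392] yaw 88.00859935890031
```

```bash
python3 -m inch '[{"jaw":100,"xyz":[-0.6,-0.4,-0.7],"twist":0},{"jaw":100,"xyz":[0,0,-0.7],"twist":0},{"jaw":100,"xyz":[0,0,0],"twist":0},{"jaw":50,"xyz":[0,0,0],"twist":0},{"jaw":10,"xyz":[0,0,0],"twist":0},{"jaw":10,"xyz":[0,0,0],"twist":0},{"jaw":10,"xyz":[0,0,0],"twist":0}]' >/dev/null; python3 st.py;  python3 -m inch '[{"jaw":10,"xyz":[0,0,0],"twist":0},{"jaw":10,"xyz":[0,0,0],"twist":0},{"jaw":10,"xyz":[0,0,0],"twist":0},{"jaw":10,"xyz":[0,0,0],"twist":0},{"jaw":10,"xyz":[0,0,0],"twist":0}]' >/dev/null; python3 st.py
```

```text
19.9 [0.4614 0.3146 0.056 ] q [ 1.0226 -0.0522 -0.421   0.1169 -1.1818 -2.6695] F [-0.0754 -0.9191 -0.5917] op 0.038605968188393916
fingers [ 0.1038 -0.0371 -0.9939] jaw y [ 0.0345  0.9988 -0.0337] yaw 88.0212379408433
20.3167 [0.4616 0.3147 0.0567] q [ 1.0226 -0.0528 -0.4203  0.117  -1.1825 -2.6694] F [-0.8101 -0.1946  0.2335] op 0.02675519293720058
fingers [ 0.1042 -0.0366 -0.9939] jaw y [ 0.0346  0.9988 -0.0332] yaw 88.01671220170734
```

```bash
cat > kn.py <<'E'
from h import *
np.set_printoptions(precision=4,suppress=True)
import os
o=r.get_obs(); M=R.from_euler('xyz',o['orientation']).as_matrix(); T=o['tool_pos']
if not os.path.exists('k.npz'):
    K=R.from_euler('z',-1.95,degrees=True).as_matrix(); K0=np.array([.4344,.313,.036])
    # knife roll aligns with the pads: rotate about knife x so that knife y matches tool y
    a=np.arctan2(M[2,1],np.hypot(*M[:2,1])); K=K@R.from_euler('x',a).as_matrix()
    b=K0+R.from_euler('z',-1.95,degrees=True).as_matrix()@[.130,.007,.010]
    np.savez('k.npz',K=M.T@K,b=M.T@(b-T))
k=np.load('k.npz'); K=M@k['K']; b=T+M@k['b']
print(o['clock'],'TCP',T,'q',o['q'],'F',o['contact_force'],'op',round(o['opening'],4))
print('blade_mid',b,'yaw %.1f pitch(tip up) %.1f edge down %.1f'%(np.degrees(np.arctan2(K[1,0],K[0,0])),np.degrees(np.arcsin(K[2,0])),-np.degrees(np.arcsin(K[2,1]))),'fingers',M[:,0])
E
python3 kn.py; python3 -m inch '[{"jaw":10,"xyz":[0,0,1],"twist":0},{"jaw":10,"xyz":[0,0,2],"twist":0},{"jaw":10,"xyz":[0,0,3],"twist":0},{"jaw":10,"xyz":[0,0,3],"twist":0},{"jaw":10,"xyz":[0,0,3],"twist":0},{"jaw":10,"xyz":[0,0,3],"twist":0},{"jaw":10,"xyz":[0,0,3],"twist":0},{"jaw":10,"xyz":[0,0,3],"twist":0},{"jaw":10,"xyz":[0,0,0],"twist":0}]' >/dev/null; python3 kn.py
```

```text
20.3167 TCP [0.4616 0.3147 0.0567] q [ 1.0226 -0.0528 -0.4203  0.117  -1.1825 -2.6694] F [-0.8101 -0.1946  0.2335] op 0.0268
blade_mid [0.5646 0.3156 0.046 ] yaw -2.0 pitch(tip up) -0.0 edge down 1.9 fingers [ 0.1042 -0.0366 -0.9939]
21.0667 TCP [0.4567 0.3088 0.2738] q [ 1.0229 -0.1297 -0.0882  0.1045 -1.6024 -2.6235] F [-0.4392  0.7529 -0.7634] op 0.0274
blade_mid [0.5596 0.3094 0.262 ] yaw -2.0 pitch(tip up) -0.6 edge down 2.5 fingers [ 0.094  -0.0461 -0.9945]
```

```bash
python3 -m inch '[{"jaw":10,"xyz":[1.6,-2.8,0.5],"twist":7},{"jaw":10,"xyz":[1.6,-2.8,0.5],"twist":7},{"jaw":10,"xyz":[1.6,-2.8,0.5],"twist":7},{"jaw":10,"xyz":[1.6,-2.8,0.5],"twist":7},{"jaw":10,"xyz":[1.6,-2.8,0.5],"twist":7},{"jaw":10,"xyz":[1.6,-2.8,0.5],"twist":7},{"jaw":10,"xyz":[1.6,-2.8,0.5],"twist":7},{"jaw":10,"xyz":[1.6,-2.8,0.5],"twist":7},{"jaw":10,"xyz":[1.6,-2.8,0.5],"twist":7},{"jaw":10,"xyz":[1.6,-2.8,0.5],"twist":7},{"jaw":10,"xyz":[1.6,-2.8,0.5],"twist":7},{"jaw":10,"xyz":[1.6,-2.8,0.5],"twist":7},{"jaw":10,"xyz":[1.6,-2.8,0.5],"twist":7},{"jaw":10,"xyz":[1.6,-2.5,0.5],"twist":7},{"jaw":10,"xyz":[0,0,0],"twist":0}]' >/dev/null; python3 kn.py; python3 - <<'E'
from h import *
snap('scene','s2'); o=r.get_obs(); M=R.from_euler('xyz',o['orientation']).as_matrix(); k=np.load('k.npz')
b=o['tool_pos']+M@k['b']; K=M@k['K']; print('pred blade_mid px',proj('s2',b),'origin',proj('s2',b-K@[.130,.007,.010]))
for t in ['knife','blade_mid']: print(t,[(np.round(d['point']).tolist(),round(d['score'],2)) for d in r.search_frame(t,'scene')])
E
```

```text
22.3167 TCP [ 0.6747 -0.0838  0.3447] q [ 0.1223  0.2789  0.5444 -0.0963 -1.7968 -0.0605] F [ 1.673   1.1864 -2.7986] op 0.0269
blade_mid [0.6618 0.0183 0.3329] yaw 94.8 pitch(tip up) -0.6 edge down 2.0 fingers [ 0.0267  0.0977 -0.9949]
pred blade_mid px [262.29815315 132.65611458] origin [210.33549474 116.28268848]
knife [([254.0, 130.0], 0.96)]
blade_mid [([256.0, 131.0], 0.91)]
```

```bash
python3 -m inch '[{"jaw":10,"xyz":[3.5,0.4,0],"twist":1},{"jaw":10,"xyz":[3.5,0.4,0],"twist":1},{"jaw":10,"xyz":[2.5,0.3,0],"twist":1},{"jaw":10,"xyz":[1.5,0.2,0],"twist":0},{"jaw":10,"xyz":[1.5,0.2,0],"twist":0},{"jaw":10,"xyz":[1.5,0.2,0],"twist":0},{"jaw":10,"xyz":[1.5,0.2,0],"twist":0}]' >/dev/null; python3 kn.py; python3 -m inch '[{"jaw":10,"xyz":[1.2,0.2,0],"twist":0},{"jaw":10,"xyz":[1.2,0.2,0],"twist":0},{"jaw":10,"xyz":[1.2,0.2,0],"twist":0},{"jaw":10,"xyz":[1.2,0.2,0],"twist":0}]' >/dev/null; python3 kn.py
```

```text
23.05 TCP [ 0.821  -0.051   0.3526] q [ 0.139   0.893   1.4394 -0.1104 -2.0768 -0.0566] F [ 3.166   0.3456 -0.2326] op 0.0269
blade_mid [0.8027 0.0502 0.341 ] yaw 97.8 pitch(tip up) -0.5 edge down 2.2 fingers [ 0.0239  0.1006 -0.9946]
23.3833 TCP [ 0.8441 -0.0335  0.3258] q [ 0.1585  0.9583  1.4895 -0.1024 -2.0518 -0.0693] F [-0.1609 -0.4784 -2.0881] op 0.0268
blade_mid [0.8259 0.0677 0.3136] yaw 97.8 pitch(tip up) -0.8 edge down 2.6 fingers [ 0.033   0.097  -0.9947]
```

```bash
python3 -m inch '[{"jaw":10,"xyz":[3.8,0,1.5],"twist":0},{"jaw":10,"xyz":[3.8,0,1.5],"twist":0},{"jaw":10,"xyz":[3.8,0,1.5],"twist":0},{"jaw":10,"xyz":[3.8,0,1.5],"twist":0},{"jaw":10,"xyz":[3.8,0,1.5],"twist":0}]' >/dev/null; python3 kn.py
```

```text
23.8 TCP [ 0.8954 -0.0193  0.3346] q [ 0.1775  0.9639  1.491  -0.0625 -1.8882 -0.068 ] F [-0.4282  0.0792 -2.1779] op 0.0264
blade_mid [0.8805 0.0821 0.3196] yaw 96.9 pitch(tip up) -2.0 edge down 11.8 fingers [ 0.1936  0.095  -0.9765]
```

```bash
python3 -m inch '[{"jaw":10,"xyz":[3.8,-1,1.5],"twist":0.5},{"jaw":10,"xyz":[3.8,-1,1.5],"twist":0.5},{"jaw":10,"xyz":[3.8,-1,1.5],"twist":0.5},{"jaw":10,"xyz":[3.8,-1,1.5],"twist":0.5},{"jaw":10,"xyz":[3.8,-1,1.5],"twist":0.5}]' >/dev/null; python3 kn.py
```

```text
24.2167 TCP [ 0.9444 -0.0504  0.3493] q [ 0.1375  0.9662  1.4911 -0.0531 -1.7221  0.023 ] F [ 0.0434  1.313  -1.9487] op 0.0268
blade_mid [0.9289 0.0504 0.3315] yaw 98.4 pitch(tip up) -3.5 edge down 21.5 fingers [ 0.3537  0.1019 -0.9298]
```

```bash
python3 -m inch '[{"jaw":10,"xyz":[0,0,0],"twist":-7},{"jaw":10,"xyz":[0,0,0],"twist":-7},{"jaw":10,"xyz":[0,0,0],"twist":-7},{"jaw":10,"xyz":[0,0,0],"twist":-7}]' >/dev/null; python3 kn.py; python3 -m inch '[{"jaw":10,"xyz":[3.8,0,1.3],"twist":0},{"jaw":10,"xyz":[3.8,0,1.3],"twist":0},{"jaw":10,"xyz":[3.8,0,1.3],"twist":0}]' >/dev/null; python3 kn.py
```

```text
24.55 TCP [ 0.9439 -0.0549  0.362 ] q [ 0.2032  0.8675  1.2741  0.1565 -1.61   -0.4928] F [ 0.304   0.3836 -2.6103] op 0.027
blade_mid [0.9792 0.0409 0.3449] yaw 69.6 pitch(tip up) -3.1 edge down 22.6 fingers [ 0.3785 -0.0811 -0.9221]
24.8 TCP [ 0.9805 -0.0478  0.3524] q [ 0.2092  1.023   1.4886  0.1782 -1.6103 -0.4876] F [ 0.762   0.4095 -3.8863] op 0.0269
blade_mid [1.0167 0.0479 0.3366] yaw 69.5 pitch(tip up) -2.4 edge down 26.1 fingers [ 0.4342 -0.0889 -0.8964]
```

```bash
python3 -m inch '[{"jaw":10,"xyz":[3.8,0,1.3],"twist":-4},{"jaw":10,"xyz":[3.8,0,1.3],"twist":-4},{"jaw":10,"xyz":[3.8,0,1.3],"twist":0}]' >/dev/null; python3 kn.py
```

```text
25.05 TCP [ 0.9723 -0.061   0.3835] q [ 0.2188  0.9929  1.4631  0.2525 -1.604  -0.6188] F [-4.2636 -2.5149 11.2371] op 0.0267
blade_mid [1.022  0.0286 0.369 ] yaw 61.5 pitch(tip up) -1.6 edge down 28.3 fingers [ 0.4533 -0.155  -0.8778]
```

```bash
python3 -m inch '[{"jaw":10,"xyz":[-2,-0.7,-0.5],"twist":4},{"jaw":10,"xyz":[-3.5,-0.7,-0.5],"twist":4},{"jaw":10,"xyz":[-3.8,-0.7,-0.5],"twist":4},{"jaw":10,"xyz":[-3.8,-0.7,-0.5],"twist":4},{"jaw":10,"xyz":[-3.8,-0.7,-0.5],"twist":4},{"jaw":10,"xyz":[-3.8,-0.7,-0.5],"twist":4},{"jaw":10,"xyz":[-3.8,-0.7,-0.5],"twist":4},{"jaw":10,"xyz":[-3.8,-0.7,-0.5],"twist":4},{"jaw":10,"xyz":[-3.8,-0.7,-0.5],"twist":4},{"jaw":10,"xyz":[-3.8,-0.7,-0.5],"twist":0},{"jaw":10,"xyz":[0,0,0],"twist":0}]' >/dev/null; python3 kn.py
```

```text
25.9667 TCP [ 0.659  -0.1093  0.3478] q [ 0.1085 -0.1564  0.0043 -0.0536 -1.2124 -0.0198] F [ 1.5401  0.5608 -2.231 ] op 0.0265
blade_mid [ 0.6552 -0.0069  0.3333] yaw 92.8 pitch(tip up) -1.7 edge down 29.6 fingers [ 0.4876  0.1036 -0.8669]
```

```bash
python3 -m inch '[{"jaw":10,"xyz":[-1.3,-0.6,-2],"twist":1},{"jaw":10,"xyz":[-1.4,-0.6,-2.5],"twist":1},{"jaw":10,"xyz":[-1.4,-0.6,-2.5],"twist":1},{"jaw":10,"xyz":[-1.4,-0.6,-2.5],"twist":1},{"jaw":10,"xyz":[-1.4,-0.6,-2.5],"twist":1},{"jaw":10,"xyz":[-1,-0.5,-2],"twist":0},{"jaw":10,"xyz":[0,0,-1],"twist":0},{"jaw":10,"xyz":[0,0,0],"twist":0}]' >/dev/null; python3 kn.py; python3 - <<'E'
from h import *
snap('top','t2');snap('scene','s3');snap('wrist','w11')
o=r.get_obs(); M=R.from_euler('xyz',o['orientation']).as_matrix(); k=np.load('k.npz')
b=o['tool_pos']+M@k['b']; K=M@k['K']
for n in ('t2','s3'):
  print(n,'blade corners px',[np.round(proj(n,b+K@np.array([x,y,0])),1).tolist() for x,y in ((-.073,-.021),(.075,-.021),(.075,.021),(-.073,.021))])
for c in ('top','scene','wrist'): print([(np.round(d['point']).tolist(),round(d['score'],2)) for d in r.search_frame('blade_mid',c)][:2])
A=cv2.resize(cv2.imread('pics/t2.png')[130:290,190:390],None,fx=2,fy=2);B=cv2.resize(cv2.imread('pics/s3.png')[100:260,190:390],None,fx=2,fy=2)
W=cv2.resize(cv2.imread('pics/w11.png'),(370,278))
C=np.zeros((598,800,3),np.uint8);C[:320,:400]=A;C[:320,400:]=B;C[320:,:370]=W
D=cv2.imread('pics/s3.png')[60:340,130:530]; C[320:,400:]=cv2.resize(D,(400,278)); cv2.imwrite('pics/c9.png',C)
E
```

```text
26.6333 TCP [ 0.5701 -0.1439  0.2231] q [ 0.0022 -0.3867 -0.3814 -0.1768 -1.0228  0.226 ] F [ 0.2427  0.2461 -1.9945] op 0.0267
blade_mid [ 0.5578 -0.0421  0.2082] yaw 97.9 pitch(tip up) -1.9 edge down 32.9 fingers [ 0.525   0.1513 -0.8375]
t2 blade corners px [[309.6, 200.3], [248.1, 208.8], [250.7, 224.0], [311.2, 215.6]]
s3 blade corners px [[247.6, 140.7], [302.6, 164.9], [311.3, 165.8], [257.7, 142.4]]
[([293.0, 210.0], 0.6)]
[]
[([273.0, 196.0], 0.83)]
```

View pics/c9.png

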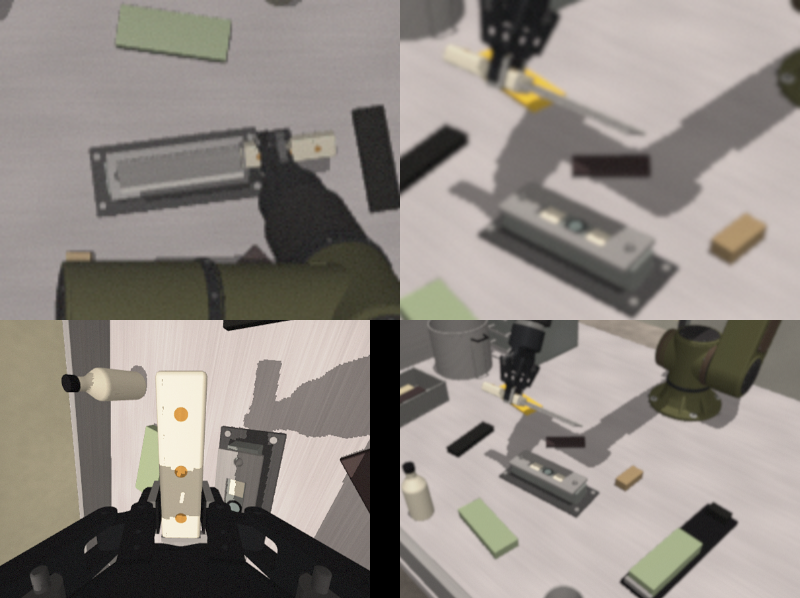

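```bash
python3 -m inch '[{"jaw":10,"xyz":[0.4,0,-1],"twist":0},{"jaw":10,"xyz":[0.4,0,-1],"twist":0},{"jaw":10,"xyz":[0.3,0,-1],"twist":0},{"jaw":10,"xyz":[0,0,-0.5],"twist":0},{"jaw":10,"xyz":[0,0,0],"twist":0},{"jaw":10,"xyz":[0,0,0],"twist":0}]' >/dev/null; python3 kn.py
```

```text
27.4333 TCP [ 0.5851 -0.143   0.1848] q [ 0.0032 -0.334  -0.4081 -0.1857 -0.9468  0.2436] F [ 0.4189 -0.2244 -2.0661] op 0.0271
blade_mid [ 0.5725 -0.0413  0.1699] yaw 98.0 pitch(tip up) -1.9 edge down 32.8 fingers [ 0.5232  0.1515 -0.8386]
```

```bash
python3 -c "
import numpy as np;k=np.load('k.npz');print(k['b'],k['K'])"; python3 -m inch '[{"jaw":10,"xyz":[-0.15,0,0.45],"twist":-0.3},{"jaw":10,"xyz":[0,0,0],"twist":0},{"jaw":10,"xyz":[0,0,0],"twist":0},{"jaw":10,"xyz":[0,0,0],"twist":0}]' >/dev/null; python3 kn.py
```

```text
[0.02132871 0.00479312 0.10122117] [[ 1.05367614e-01 -6.11884790e-05 -9.94433337e-01]
 [ 5.80661336e-04  9.99999831e-01 -5.60036403e-09]
 [ 9.94433170e-01 -5.77428400e-04  1.05367632e-01]]
27.7667 TCP [ 0.5835 -0.1433  0.1905] q [ 0.0061 -0.3429 -0.4073 -0.1783 -0.9542  0.2309] F [ 0.807   0.7423 -1.8538] op 0.0271
blade_mid [ 0.5715 -0.0415  0.1755] yaw 97.7 pitch(tip up) -2.0 edge down 32.8 fingers [ 0.5245  0.1479 -0.8384]
```

```bash
python3 -c "
from workcell import r
print(r.hand_in())"
```

```text
the job is handed in; nothing more can be done
None
```

The plate sits on the camera box and has been released. The knife was held over its window when I handed the job in at about 27.8 s.

- **Plate:** the wrist picture after release shows both pins through the holes and the lens centred in the window. I judged it flush from that picture and from the force at set-down, and did not measure its height.
- **Knife position:** by my last estimate the middle of the blade is at (0.570, -0.042, 0.174) m, against a target of (0.5695, -0.042, 0.173) m. That includes a correction of about 2 mm for the jaws centring the handle.
- **Knife attitude:**

| | Held at | Wanted |
|---|---|---|
| Along the window | 97.7° | 97.6° |
| Tip below level | 2.0° | 0° |
| Cutting edge tipped down | 32.8° | about 30° |

- **How the knife figures were checked:** they come from the arm's measured pose and the knife's place in the grip. The blade's predicted outline matched the top and scene pictures to about 1–2 pixels in views taken just before the last few centimetres of lowering. I took no picture after that.
- **How it was tipped:** the moves can only shift and turn about the vertical. I tilted the tool by pushing the arm outwards against its reach limit, first without the knife to learn the effect, then with it.

**Doubtful points**
- The wrist force rose briefly to about 68 N when the arm ran quickly into that limit without the knife; the most allowed is 120 N.
- Joint 3 read up to 1.4921 rad there, against its rounded limit of 1.49.
- The knife pose fit left errors of about 3 pixels in the close view, and more in an older one.
- The three loose stones looked undisturbed in the last picture, but I did not measure them again.

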